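Shelve the blue paints by shade on the modeller's rack

ROBOT

A 6-joint arm with a two-finger parallel gripper is mounted at the origin on the work surface. World frame = base frame: x ahead of the robot, y to its left, z up, the work surface at z = 0. Lengths are in m, angles in rad, forces in N, time in s.
With the tool pointing down it reaches from about 0.4 to 0.825 m from the base axis. Payload 7 kg.
Tool frame: the origin (TCP) lies on the centre line of the jaws, within the pads' length; the fingertips stand 22 mm ahead of it and the grasp point (between the pads) lies 3 mm ahead of it; z points along the fingers, y is the line along which they close (so a half turn about z gives the same grasp; the last joint's range is limited). The gripper opens to 88 mm and grips with 3 to 60 N. Pads are 19 mm wide; open, the fingers measure 130 mm over their backs; the gripper's body (78 mm by 193 mm) begins 47 mm behind the grasp point.
Start: joints at [1.498, 0.359, 0.012, 0, -1.224, -0.288], TCP at [0.238, 0.632, 0.249] pointing down, gripper open.
Joint ranges: [-3.07, 3.07], [-1.43, 2.12], [-1.02, 1.25], [-3.03, 1.67], [-3.05, -0], [-3.03, 3.03]. Speed limits (rad/s): [2.39, 2.39, 3.01, 3.14, 3.14, 3.14].

INTERFACE

Orientations are given as [roll, pitch, yaw] about the fixed x, y, z axes, in that order (R = Rz(yaw) Ry(pitch) Rx(roll)).
In Python, from station import monitor, viewer, order gives the robot as it stands. The module is installed in compiled form; this text tells all that it offers.
- The arm moves only by the tool servo_tool, never from a script. Its argument "targets" is a list of rows, each an object with "angular": the turn, a rotation vector about the tool's x, y, z in degrees, a list of three; "xyz": the shift along the tool's x, y, z in cm, a list of three; "claw": the finger opening in cm, from 0 to 8.76. A call has 1 to 20 rows; each row shifts and turns the commanded pose from where the row before left it, along the tool's axes as they then stand; what a row does not reach is not made up. A row lasts 1/10 s, in which the tool goes at most 50 mm and 8.59 degrees, less where a joint would pass 70% of its speed; a pose out of reach is approached as far as the arm can. A call is refused whole if a number of a shift passes 5 or a number of a turn 8.59, either way. A call with a gripper value outside its range is refused whole. The fingers move at their own pace and stop on an object; "force" is the grip in N (left out, the last holds). Time passes only in rows, so rows that do not move let the fingers close. It gives the time, the measured TCP pose, the force, the opening and the grip force at its end, in the units of the state.
- monitor.get_state(): the state, without advancing time (a new reading comes with each control period).
- viewer.grab_frame(name): name is "side" or "top"; returns a dict with "color" (480x640x3 uint8, blue, green, red), "fovy" (degrees; the focal length in pixels is half the picture's height over the tangent of half this angle, whatever the lens; pixels are square), "cx", "cy" (the principal point, pixels), "k1" (the pictures are not rectified: a ray, as slopes to the right and down, at radius r is drawn at 1 + k1 r^2 times it, then the intrinsics apply), "R" (3x3) and "t" (3): a world point X has camera coordinates R X + t. Camera axes: x right, y down, z forward; pixel columns grow to the right and rows downward; lengths in m; the calibration is good to about 2 mm. A picture is of the moment at which its call begins. There is no depth.
- order.job_done(): hands the job in; it is judged then, once.
The state is a dict: "t": time; "q": joint angles; "qd": joint speeds; "joint_efforts": joint torques, N m; "eef_pos": TCP position; "ee_rot": TCP orientation; "force": force on the tool from outside, world axes, zero at the start; "moment": the same for the moment, N m; "width": finger opening in m; "gripper_force": force on a finger pad.
Only numpy, scipy, OpenCV 4.12 (cv2) and the standard library are available. Lean on these libraries where they do the work, as an engineer would, in place of code of your own. Each camera call takes 0.05 s, during which the arm holds its last target. There are 200 camera calls.

TASK

The front step of the paint rack has a white jar in one end compartment and a black jar in the other; stand the four loose blue paint jars in the four empty compartments between them, one to each, so that the row darkens step by step from the white jar to the black one: palest blue next to the white, navy next to the black. Keep the jars upright and set them down rather than dropping them. Leave the red jar, the glue bottle and the white and black jars where they stand.

Things in the scene. Friction and masses are not known exactly. Their poses are not given: they have to be found in the camera images.
- rack: Fixed wooden rack, 414 mm long along y, two steps; front step faces the robot (-x). Origin at bench height under the front step's middle; x to the back. Front tread 22 mm above bench, 62 mm deep; six compartments centred at x 0, y +-33, +-99, +-165 mm; partitions 6 mm, front lip 8 mm above tread. Rear step 20 mm higher from x=31, full of fixed jars at x=66, tops 96 mm high; end cheeks 90 mm high.
- jar_pale_blue: Loose jar of blue paint, pale icy blue, the lightest of the four blues; it starts standing on the bench in front of the rack. Round, 32 mm diameter, 54 mm tall: 36 mm of labelled glass, then a 16 mm screw cap equally wide, of the same colour as the paint. Origin: centre of its underside, z up. About 50 g.
- jar_sky_blue: Loose jar of blue paint, sky blue, the second lightest; it starts standing on the bench in front of the rack. Round, 32 mm diameter, 54 mm tall: 36 mm of labelled glass, then a 16 mm screw cap equally wide, of the same colour as the paint. Origin: centre of its underside, z up. About 50 g.
- jar_mid_blue: Loose jar of blue paint, strong medium blue, the second darkest; it starts standing on the bench in front of the rack. Round, 32 mm diameter, 54 mm tall: 36 mm of labelled glass, then a 16 mm screw cap equally wide, of the same colour as the paint. Origin: centre of its underside, z up. About 50 g.
- jar_navy: Loose jar of blue paint, navy, a very dark blue, the darkest of the four; it starts standing on the bench in front of the rack. Round, 32 mm diameter, 54 mm tall: 36 mm of labelled glass, then a 16 mm screw cap equally wide, of the same colour as the paint. Origin: centre of its underside, z up. About 50 g.
- jar_white: White paint jar, loose, already standing in one of the two end compartments of the rack's front step (either end); it stays there. Round, 32 mm diameter, 54 mm tall: 36 mm of labelled glass, then a 16 mm screw cap equally wide, of the same colour as the paint. Origin: centre of its underside, z up. About 50 g.
- jar_black: Black paint jar, loose, standing in the other end compartment of the front step; it stays there. Round, 32 mm diameter, 54 mm tall: 36 mm of labelled glass, then a 16 mm screw cap equally wide, of the same colour as the paint. Origin: centre of its underside, z up. About 50 g.
- jar_red: Red paint jar in use, loose, standing on the bench among the blue ones; it stays where it is. Round, 32 mm diameter, 54 mm tall: 36 mm of labelled glass, then a 16 mm screw cap equally wide, of the same colour as the paint. Origin: centre of its underside, z up. About 50 g.
- glue_bottle: Loose white glue bottle with a yellow label and an orange nozzle, 32 mm diameter, 83 mm tall to the nozzle tip, standing on the bench among the jars; it stays where it is. Origin: centre of its underside. About 45 g.
Mind the look-alikes: they are no part of the job. What is shaped like the jar_pale_blue but pink is not meant. Leave any green or pink look-alike of the jar_mid_blue alone.

How it is judged:
At the end, for the whole second after the job is handed in: The four blue jars stand upright (0.1 rad) on the front tread, each in its compartment (18 mm across the step, 17 mm along it, of its centre), in the order white, pale, sky, mid, navy, black; at rest, released. White, black, red jars and glue bottle upright within 15 mm of their start (((y of jar_white in the frame of rack above 0.1 m and y of jar_pale_blue in the frame of rack between 0.082 and 0.116 m and y of jar_sky_blue in the frame of rack between 0.016 and 0.05 m and y of jar_mid_blue in the frame of rack between -0.05 and -0.016 m and y of jar_navy in the frame of rack between -0.116 and -0.082 m) or (y of jar_white in the frame of rack below -0.1 m and y of jar_pale_blue in the frame of rack between -0.116 and -0.082 m and y of jar_sky_blue in the frame of rack between -0.05 and -0.016 m and y of jar_mid_blue in the frame of rack between 0.016 and 0.05 m and y of jar_navy in the frame of rack between 0.082 and 0.116 m)) and x of jar_pale_blue in the frame of rack between -0.018 and 0.018 m and z of jar_pale_blue in the frame of rack between 0.018 and 0.026 m and angle between each of jar_pale_blue, jar_sky_blue, jar_mid_blue, jar_navy, jar_white, jar_black, jar_red, glue_bottle's own z axis and vertical below 0.1 rad and linear speed of each of jar_pale_blue, jar_sky_blue, jar_mid_blue, jar_navy below 0.02 m/s and contact force between the fingers and jar_pale_blue below 0.05 N and x of jar_sky_blue in the frame of rack between -0.018 and 0.018 m and z of jar_sky_blue in the frame of rack between 0.018 and 0.026 m and contact force between the fingers and jar_sky_blue below 0.05 N and x of jar_mid_blue in the frame of rack between -0.018 and 0.018 m and z of jar_mid_blue in the frame of rack between 0.018 and 0.026 m and contact force between the fingers and jar_mid_blue below 0.05 N and x of jar_navy in the frame of rack between -0.018 and 0.018 m and z of jar_navy in the frame of rack between 0.018 and 0.026 m and contact force between the fingers and jar_navy below 0.05 N and distance of each of jar_white, jar_black, jar_red, glue_bottle from where it was at the start of the episode below 0.015 m); the robot touches nothing.
It fails at once if the white, black or red jar or the glue bottle is shifted by more than 20 mm or tipped past 0.5 rad (distance of any of jar_white, jar_black, jar_red, glue_bottle from where it was at the start of the episode above 0.02 m or angle between any of jar_white, jar_black, jar_red, glue_bottle's own z axis and vertical above 0.5 rad).
It fails at once if a blue jar is tipped past 0.9 rad (angle between any of jar_pale_blue, jar_sky_blue, jar_mid_blue, jar_navy's own z axis and vertical above 0.9 rad).
It fails at once if a blue jar is dropped (faster than 0.8 m/s, a fall of some 33 mm, with nothing of the robot touching it) ((linear speed of jar_pale_blue above 0.8 m/s and contact force between each of the fingers, the arm and jar_pale_blue below 0.05 N) or (linear speed of jar_sky_blue above 0.8 m/s and contact force between each of the fingers, the arm and jar_sky_blue below 0.05 N) or (linear speed of jar_mid_blue above 0.8 m/s and contact force between each of the fingers, the arm and jar_mid_blue below 0.05 N) or (linear speed of jar_navy above 0.8 m/s and contact force between each of the fingers, the arm and jar_navy below 0.05 N)).
It also fails if it takes over 96 s, if anything falls off the work surface, if the arm or the gripper's body presses on something with over 40 N, if the wrist force passes 120 N, or if a joint passes its speed limit or range.

## Working session

There is one attempt and no reset: what is moved stays moved. The work goes in short steps, Python scripts to look and compute and a tool call to move; the robot and the scene stay as the last step left them, time stands still between calls to the robot, and variables do not carry over. Pictures are saved under pics/ and viewed, at most 14 in all, crops included, and the job is handed in when it is done.

Besides the shell and the picture viewer there is one more tool, called after "Call:" as name([rows], argument=value, ...), one row to a line, values as JSON. servo_tool: Moves the arm, as the interface text tells. Its arguments: {"type":"object","properties":{"targets":{"type":"array"},"force":{"type":"number"}},"required":["targets"]}

```bash
mkdir -p pics; cat > h.py <<'E'
import numpy as np, cv2
from station import monitor, viewer, order
def grab(n,f):
    d=viewer.grab_frame(n); cv2.imwrite('pics/'+f,d['color']); 
    np.save('pics/%s.npy'%n,{k:d[k] for k in d if k!='color'},allow_pickle=True); return d
def cal(n): return np.load('pics/%s.npy'%n,allow_pickle=True).item()
def pix2z(d,u,v,z):
    f=240/np.tan(np.radians(d['fovy'])/2); K=np.array([[f,0,d['cx']],[0,f,d['cy']],[0,0,1]])
    p=cv2.undistortPoints(np.array([[[u,v]]],float),K,np.array([d['k1'],0,0,0,0.]))[0,0]
    R=np.array(d['R']);t=np.array(d['t']);c=-R.T@t;r=R.T@np.array([p[0],p[1],1])
    return (c+r*(z-c[2])/r[2])
def proj(d,X):
    R=np.array(d['R']);t=np.array(d['t']);f=240/np.tan(np.radians(d['fovy'])/2);q=R@np.array(X,float)+t
    x,y=q[0]/q[2],q[1]/q[2];s=1+d['k1']*(x*x+y*y); return np.array([d['cx']+f*x*s,d['cy']+f*y*s])
E
python3 - <<'E'
from h import *
for n in('top','side'):
    d=grab(n,n+'0.png'); print(n,d['fovy'],d['k1'],-np.array(d['R']).T@d['t'])
s=monitor.get_state(); print({k:np.round(s[k],3) for k in s})
E
```

```text
top 45.195064633755656 -0.056601892095555335 [0.30930784 0.01815682 1.14047545]
side 50.47440144678493 -0.002600401527886373 [0.49155537 0.79325176 0.50767659]
{'t': np.float64(0.1), 'q': array([ 1.498,  0.359,  0.011, -0.   , -1.224, -0.288]), 'qd': array([ 0.   , -0.001,  0.003,  0.   , -0.   , -0.   ]), 'joint_efforts': array([-2.0000e-03, -5.8416e+01,  2.9375e+01,  7.0160e+00,  1.0000e-02,
       -0.0000e+00]), 'eef_pos': array([0.238, 0.631, 0.248]), 'ee_rot': array([ 3.14 , -0.   , -0.361]), 'force': array([-0.054,  0.503,  0.336]), 'moment': array([-0.026,  0.01 , -0.006]), 'gripper_force': np.float64(0.0), 'width': np.float64(0.088)}
```

View pics/top0.png

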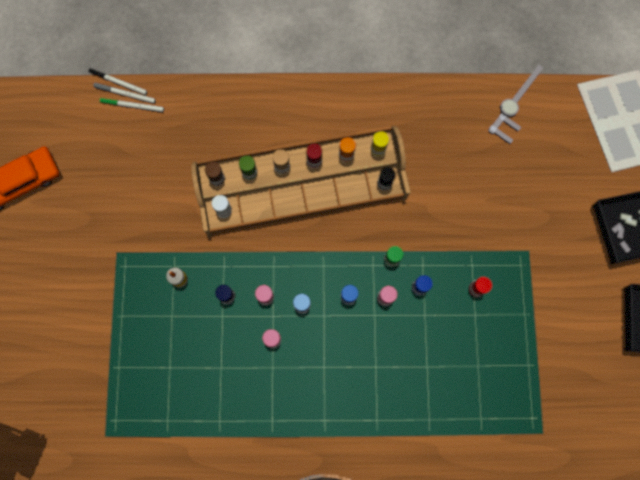

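View pics/side0.png

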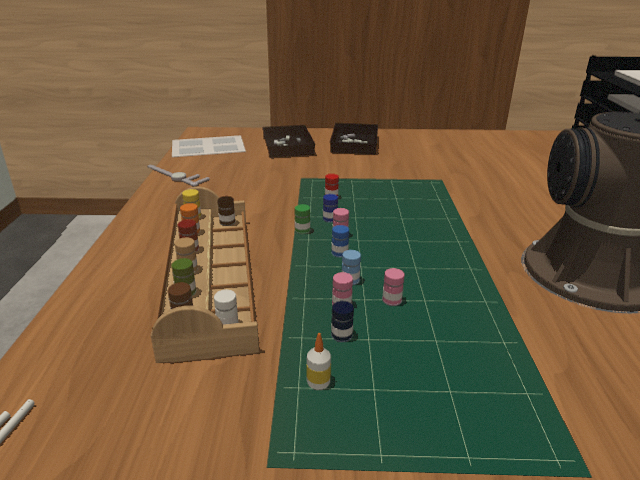

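The top view shows the white jar at (220,204) and the black one at (387,176). The blue candidates are (302,303), (349,295), (423,284) and (225,294). There are pink look-alikes at (264,295), (271,339) and (388,295), and a green one at (395,256). I'll confirm the shades in an enlarged crop.

```bash
python3 - <<'E'
from h import *
im=cv2.imread('pics/top0.png'); c=cv2.resize(im[130:360,150:510],None,fx=2.2,fy=2.2,interpolation=cv2.INTER_CUBIC); cv2.imwrite('pics/c1.png',c)
s=cv2.imread('pics/side0.png')
cv2.imwrite('pics/c2.png',cv2.resize(s[170:400,150:420],None,fx=2.6,fy=2.6,interpolation=cv2.INTER_CUBIC))
for n,u,v in [('white',220,204),('black',387,176),('302',302,302),('349',349,294),('423',423,284),('225',225,293)]: print(n,np.median(im[v-2:v+3,u-2:u+3].reshape(-1,3),0))
E
```

```text
white [215. 212. 201.]
black [22. 21. 22.]
302 [209. 172. 130.]
349 [180. 112.  63.]
423 [145.  64.  29.]
225 [67. 33. 28.]
```

View pics/c1.png

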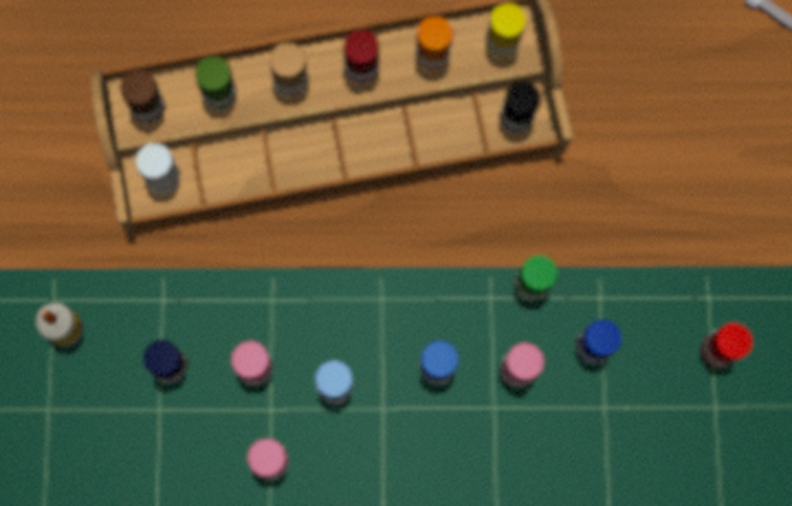

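View pics/c2.png

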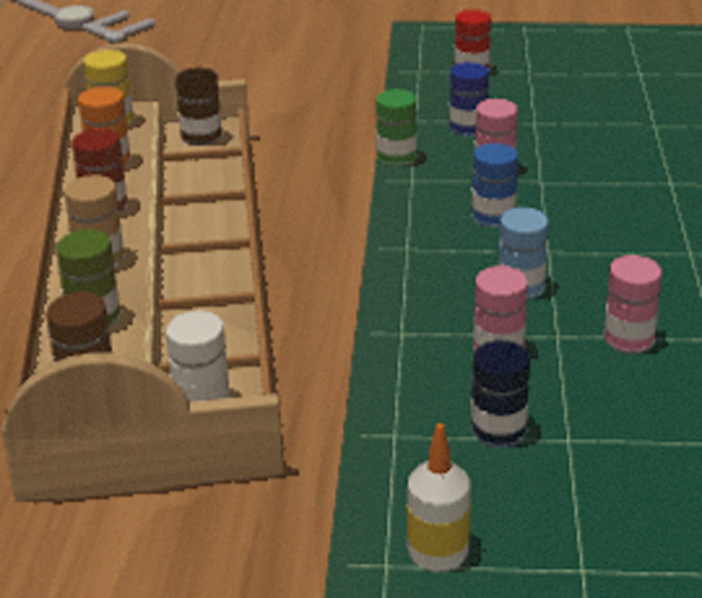

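Shades by pixel: (302,303) is lightest, so pale. (349,295) is sky, (423,284) is mid and (225,294) is navy. White is at the left (+y) end of the rack. From +y to −y the slots are pale, sky, mid, navy.

```bash
cat > loc.py <<'E'
from h import *
d=cal('top'); P=lambda a,z: pix2z(d,150+(a[0]+.5)/2.2-.5,130+(a[1]+.5)/2.2-.5,z)[:2]
rear=np.array([P(a,.096) for a in [(141,90),(214,75),(289,61),(361,48),(435,34),(508,20)]])
ys=np.array([165,99,33,-33,-99,-165])/1e3
# y axis of the rack
yd=np.polyfit(ys,rear,1)[0]; L=np.linalg.norm(yd); yd/=L
xd=np.array([yd[1],-yd[0]]); psi=np.arctan2(xd[1],xd[0]); o=rear.mean(0)-.066*xd
def rk(p): q=np.array(p)[:2]-o; return np.array([q@xd,q@yd])*1000
jars={k:P(a,.054) for k,a in dict(pale=(334,380),sky=(440,359),mid=(602,338),navy=(163,358),pk1=(251,361),pk2=(524,362),grn=(539,273),pk3=(267,459),red=(734,341)).items()}
jars['white']=P((155,161),.076);jars['black']=P((521,101),.076)
jars['glue']=P((57,323),.07)
E
python3 - <<'E'
from loc import *
print('psi deg',np.degrees(psi),'L',L,'o',o, 'rear',[rk(r).round(0) for r in rear])
for k in jars: print(k,jars[k].round(3),rk(jars[k]).round(0))
s=monitor.get_state();print('tcp rack',rk(s['eef_pos']))
S=cal('side')
for p in [(0,-.099),(0,.165)]: w=o+xd*p[0]+yd*p[1]; print(proj(S,[*w,.022]))
for k in('pale','sky','mid','navy','white','black'): print(k,proj(S,[*jars[k],.054 if k not in('white','black') else .076]))
E
```

```text
psi deg 11.150732841673037 L 0.9918785939313273 o [0.65376358 0.03581253] rear [array([ 66., 163.]), array([67., 99.]), array([66., 32.]), array([ 66., -32.]), array([ 66., -98.]), array([  66., -164.])]
pale [0.438 0.042] [-210.   47.]
sky [ 0.456 -0.05 ] [-211.  -46.]
mid [ 0.473 -0.191] [-221. -187.]
navy [0.458 0.189] [-163.  188.]
pk1 [0.455 0.113] [-180.  114.]
pk2 [ 0.453 -0.122] [-228. -116.]
grn [ 0.531 -0.138] [-154. -147.]
pk3 [0.371 0.099] [-265.  116.]
red [ 0.47  -0.306] [-246. -300.]
white [0.628 0.198] [  6. 164.]
black [ 0.682 -0.124] [  -3. -162.]
glue [0.486 0.279] [-118.  271.]
tcp rack [-292.62610499  664.45597615]
[228.60570356 238.03555992]
[233.29449699 323.99733881]
pale [352.91456823 253.51429027]
sky [341.25424454 228.12783162]
mid [331.31471107 196.47803307]
navy [344.07192739 305.44621331]
white [226.32740034 294.31208496]
black [227.34176705 198.99659821]
```

Call:
servo_tool([
  {"angular": [0, 0, 8.3], "xyz": [0, 0, 0], "claw": 8.7},
  {"angular": [0, 0, 8.3], "xyz": [0, 0, 0], "claw": 8.7},
  {"angular": [0, 0, 8.3], "xyz": [0, 0, 0], "claw": 8.7},
  {"angular": [0, 0, 8.3], "xyz": [0, 0, 0], "claw": 8.7},
  {"angular": [0, 0, 8.3], "xyz": [0, 0, 0], "claw": 8.7},
  {"angular": [0, 0, 8.3], "xyz": [0, 0, 0], "claw": 8.7},
  {"angular": [0, 0, 8.3], "xyz": [0, 0, 0], "claw": 8.7},
  {"angular": [0, 0, 0], "xyz": [4, -1.1, 0], "claw": 8.7},
  {"angular": [0, 0, 0], "xyz": [4, -1.1, 0], "claw": 8.7},
  {"angular": [0, 0, 0], "xyz": [4, -1.1, 0], "claw": 8.7},
  {"angular": [0, 0, 0], "xyz": [4, -1.1, 0], "claw": 8.7},
  {"angular": [0, 0, 0], "xyz": [4, -1.1, 0], "claw": 8.7},
  {"angular": [0, 0, 0], "xyz": [4, -1.1, 0], "claw": 8.7},
  {"angular": [0, 0, 0], "xyz": [4, -1.1, 0], "claw": 8.7},
  {"angular": [0, 0, 0], "xyz": [4, -1.1, 0], "claw": 8.7},
  {"angular": [0, 0, 0], "xyz": [4, -1.1, 0], "claw": 8.7},
  {"angular": [0, 0, 0], "xyz": [4, -1.1, 0], "claw": 8.7},
  {"angular": [0, 0, 0], "xyz": [4, -1.1, 0], "claw": 8.7},
  {"angular": [0, 0, 0], "xyz": [3.6, -0.9, 0], "claw": 8.7},
], force=15)

```text
t: 2.0
eef_pos: [0.4588, 0.1881, 0.2485]
ee_rot: [3.141, -0.0, -1.375]
force: [0.1, 0.1, 0.6]
width: 0.0868
gripper_force: 0.0
```

```bash
cat > go.py <<'E'
import sys
from loc import *
from scipy.spatial.transform import Rotation as Ro
s=monitor.get_state(); R=Ro.from_euler('xyz',s['ee_rot']).as_matrix()
print('t',round(s['t'],2),'yaw',np.degrees(s['ee_rot']).round(2),'pos',s['eef_pos'].round(4),'rack',rk(s['eef_pos']).round(1),'w',round(s['width'],4),'gf',round(s['gripper_force'],1))
tg={k:jars[k] for k in('pale','sky','mid','navy')}
tg.update({'slot%+d'%y:o+yd*y/1e3 for y in(99,33,-33,-99)})
for k in sys.argv[1:]: print(k,'tool dxy cm',(R.T@np.array([*(tg[k]-s['eef_pos'][:2]),0]))[:2].round(3)*100)
E
python3 go.py navy
```

```text
t 2.0 yaw [179.99  -0.   -78.78] pos [0.4588 0.1881 0.2485] rack [-161.8  187.1] w 0.0868 gf 0.0
navy tool dxy cm [-0.1  0.1]
```

Call:
servo_tool([
  {"angular": [0, 0, 0], "xyz": [-0.1, 0.1, 3.5], "claw": 7},
  {"angular": [0, 0, 0], "xyz": [0, 0, 3.5], "claw": 7},
  {"angular": [0, 0, 0], "xyz": [0, 0, 3.5], "claw": 7},
  {"angular": [0, 0, 0], "xyz": [0, 0, 3.5], "claw": 7},
  {"angular": [0, 0, 0], "xyz": [0, 0, 3], "claw": 7},
  {"angular": [0, 0, 0], "xyz": [0, 0, 2], "claw": 7},
  {"angular": [0, 0, 0], "xyz": [0, 0, 1.1], "claw": 7},
  {"angular": [0, 0, 0], "xyz": [0, 0, 0], "claw": 7},
])

```text
t: 2.8
eef_pos: [0.4566, 0.1901, 0.0463]
ee_rot: [3.139, -0.002, -1.375]
force: [-0.2, -0.4, 0.2]
width: 0.0698
gripper_force: 0.0
```

```bash
python3 go.py navy slot-99; python3 - <<'E'
from h import *
grab('side','s1.png'); im=cv2.imread('pics/s1.png'); cv2.imwrite('pics/s1c.png',cv2.resize(im[200:420,200:480],None,fx=2.2,fy=2.2))
E
```

```text
t 2.8 yaw [ 1.7985e+02 -9.0000e-02 -7.8780e+01] pos [0.4566 0.1901 0.0463] rack [-163.6  189.5] w 0.0698 gf 0.0
navy tool dxy cm [ 0.1 -0.1]
slot-99 tool dxy cm [ 28.9 -16.3]
```

View pics/s1c.png

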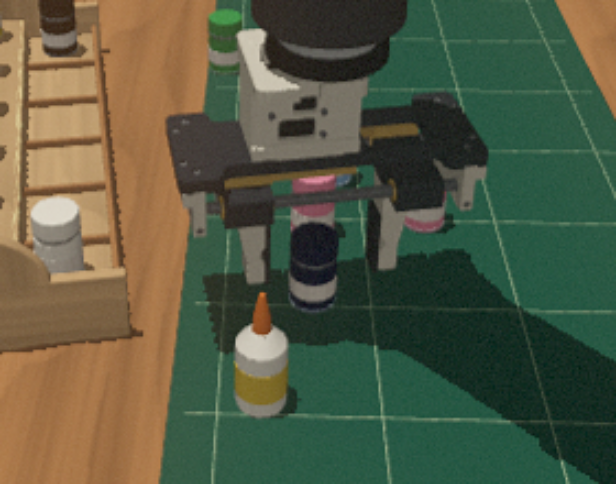

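Call:
servo_tool([
  {"angular": [0, 0, 0], "xyz": [0, 0, 0], "claw": 2.5},
  {"angular": [0, 0, 0], "xyz": [0, 0, 0], "claw": 2.5},
  {"angular": [0, 0, 0], "xyz": [0, 0, 0], "claw": 2.5},
  {"angular": [0, 0, 0], "xyz": [0, 0, 0], "claw": 2.5},
  {"angular": [0, 0, 0], "xyz": [0, 0, 0], "claw": 2.5},
  {"angular": [0, 0, 0], "xyz": [0, 0, -2], "claw": 2.5},
  {"angular": [0, 0, 0], "xyz": [0, 0, -3.5], "claw": 2.5},
  {"angular": [0, 0, 0], "xyz": [0, 0, -3.5], "claw": 2.5},
  {"angular": [0, 0, 0], "xyz": [2, -1.1, 0], "claw": 2.5},
  {"angular": [0, 0, 0], "xyz": [3, -1.7, 0], "claw": 2.5},
  {"angular": [0, 0, 0], "xyz": [3, -1.7, 0], "claw": 2.5},
  {"angular": [0, 0, 0], "xyz": [3, -1.7, 0], "claw": 2.5},
  {"angular": [0, 0, 0], "xyz": [3, -1.7, 0], "claw": 2.5},
  {"angular": [0, 0, 0], "xyz": [3, -1.7, 0], "claw": 2.5},
  {"angular": [0, 0, 0], "xyz": [3, -1.7, 0], "claw": 2.5},
  {"angular": [0, 0, 0], "xyz": [3, -1.7, 0], "claw": 2.5},
  {"angular": [0, 0, 0], "xyz": [3, -1.7, 0], "claw": 2.5},
  {"angular": [0, 0, 0], "xyz": [2.9, -1.6, 0], "claw": 2.5},
  {"angular": [0, 0, 0], "xyz": [0, 0, 0], "claw": 2.5},
], force=15)

```text
t: 4.75
eef_pos: [0.6751, -0.0641, 0.1366]
ee_rot: [3.141, -0.001, -1.378]
force: [-0.9, 0.1, -1.1]
width: 0.0317
gripper_force: 15.0
```

```bash
python3 go.py slot-99; python3 - <<'E'
from h import *
grab('side','s2.png'); im=cv2.imread('pics/s2.png'); cv2.imwrite('pics/s2c.png',cv2.resize(im[80:360,120:440],None,fx=2,fy=2))
E
```

```text
t 4.75 yaw [ 1.7997e+02 -4.0000e-02 -7.8930e+01] pos [ 0.6751 -0.0641  0.1366] rack [   1.6 -102.1] w 0.0317 gf 15.0
slot-99 tool dxy cm [-0.3  0.2]
```

View pics/s2c.png

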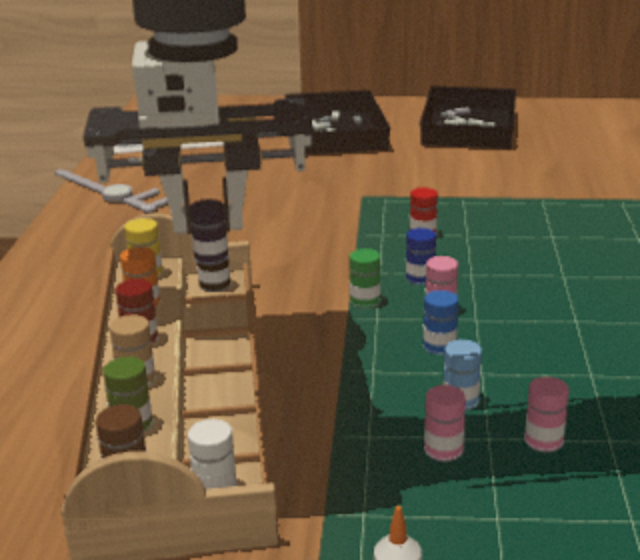

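Call:
servo_tool([
  {"angular": [0, 0, 0], "xyz": [-0.3, 0.2, 2], "claw": 2.5},
  {"angular": [0, 0, 0], "xyz": [0, 0, 2], "claw": 2.5},
  {"angular": [0, 0, 0], "xyz": [0, 0, 1.5], "claw": 2.5},
  {"angular": [0, 0, 0], "xyz": [0, 0, 0.8], "claw": 2.5},
  {"angular": [0, 0, 0], "xyz": [0, 0, 0.3], "claw": 2.5},
  {"angular": [0, 0, 0], "xyz": [0, 0, 0.1], "claw": 2.5},
  {"angular": [0, 0, 0], "xyz": [0, 0, 0.1], "claw": 2.5},
  {"angular": [0, 0, 0], "xyz": [0, 0, 0], "claw": 2.5},
])

```text
t: 5.6
eef_pos: [0.6702, -0.0585, 0.0723]
ee_rot: [3.141, -0.001, -1.374]
force: [-9.7, 1.2, 17.7]
width: 0.0317
gripper_force: 15.0
```

```bash
python3 go.py slot-99; python3 -c "
from h import *
print(monitor.get_state()['force'])"
```

```text
t 5.6 yaw [ 1.7997e+02 -5.0000e-02 -7.8710e+01] pos [ 0.6702 -0.0585  0.0723] rack [ -2.1 -95.7] w 0.0317 gf 15.0
slot-99 tool dxy cm [ 0.3 -0.2]
[-9.73740478  1.17442501 17.74206823]
```

```bash
python3 - <<'E'
from h import *
grab('side','s3.png'); im=cv2.imread('pics/s3.png'); a=cv2.resize(im[120:340,130:290],None,fx=2.5,fy=2.5)
grab('top','t3.png'); im=cv2.imread('pics/t3.png'); b=cv2.resize(im[110:330,300:460],None,fx=2.5,fy=2.5)
cv2.imwrite('pics/s3c.png',np.hstack([a,b]))
E
```

```text
(no output)
```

View pics/s3c.png

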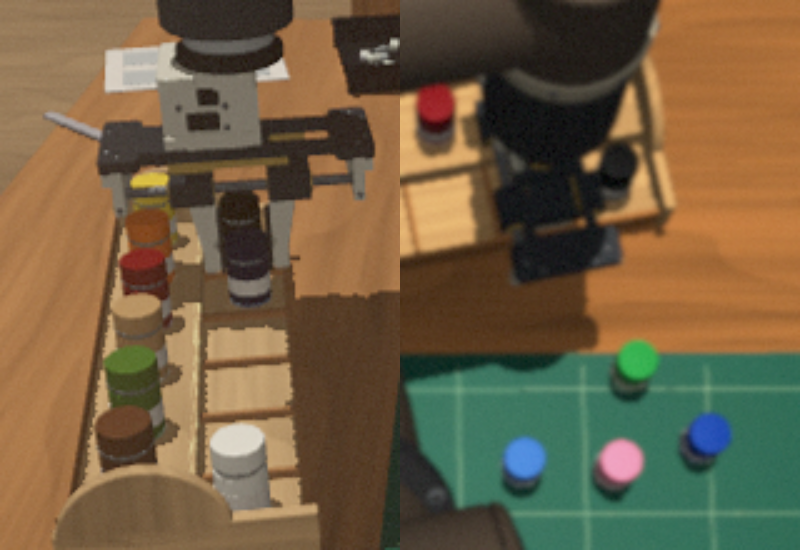

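```bash
python3 - <<'E'
from loc import *
s=monitor.get_state(); w=lambda k:np.array([s[k][0]*xd[0]+s[k][1]*xd[1],s[k][0]*yd[0]+s[k][1]*yd[1],s[k][2]])
print('rack F',w('force'),'M',w('moment'),s['eef_pos'],s['ee_rot'])
S=cal('side')
# side pixels of expected jar (upright at tcp) and candidates
T=s['eef_pos']
for z in (.0,.022,.026,.076,.08): print(z,proj(S,[T[0],T[1],z]))
for x,y,z in [(.031,-.099,.042),(-.031,-.099,.03),(.066,-.099,.096),(.031,-.13,.042),(.031,-.07,.042)]:
    q=o+xd*x+yd*y; print((x,y,z),proj(S,[*q,z]), (proj(S,[*q,z])-[130,120])*2.5)
print('jar crop',(proj(S,[*T[:2],.026])-[130,120])*2.5,(proj(S,[*T[:2],.08])-[130,120])*2.5)
for dx,z in((.0265,.05),(-.0265,.05),(.037,.05)):
    q=T[:2]+xd*dx; print('tip',dx,(proj(S,[*q,z])-[130,120])*2.5)
E
```

```text
rack F [-8.72475687  2.46093149 17.6442159 ] M [ 1.08252163  3.32128637 -0.07436861] [ 0.67026806 -0.05847574  0.07234525] [ 3.14124862e+00 -7.66655302e-04 -1.37374664e+00]
0.0 [230.53386526 248.56817908]
0.022 [229.71474888 238.77993539]
0.026 [229.56395421 236.9777795 ]
0.076 [227.62882008 213.84546591]
0.08 [227.46987926 211.9450639 ]
(0.031, -0.099, 0.042) [211.49135734 230.20982115] [203.72839335 275.52455288]
(-0.031, -0.099, 0.03) [244.40685853 233.18604418] [286.01714633 282.96511044]
(0.066, -0.099, 0.096) [189.734611   206.06546997] [149.33652749 215.16367491]
(0.031, -0.13, 0.042) [211.53435402 222.76628173] [203.83588506 256.91570433]
(0.031, -0.07, 0.042) [211.44903208 237.55508328] [203.6225802  293.88770819]
jar crop [248.90988554 292.44444874] [243.67469814 229.86265976]
tip 0.0265 [211.48401618 267.6756341 ]
tip -0.0265 [281.48571771 262.42471689]
tip 0.037 [197.48961318 268.72541796]
```

Call:
servo_tool([
  {"angular": [0, 0, 0], "xyz": [0, 0, -0.5], "claw": 2.5},
  {"angular": [0, 0, 0], "xyz": [0, 0, -1], "claw": 2.5},
  {"angular": [0, 0, 0], "xyz": [0, 0, -1], "claw": 2.5},
  {"angular": [0, 0, 0], "xyz": [0, 0, 0], "claw": 2.5},
  {"angular": [0, 0, 0], "xyz": [0, 0, 0], "claw": 2.5},
  {"angular": [0, 0, 0], "xyz": [0, 0, 0], "claw": 2.5},
])

```text
t: 6.3
eef_pos: [0.6707, -0.0585, 0.0941]
ee_rot: [3.141, 0.0, -1.375]
force: [-0.3, -0.2, -0.3]
width: 0.0317
gripper_force: 15.0
```

```bash
python3 go.py slot-99; python3 - <<'E'
from h import *
d=grab('side','s4.png'); im=d['color']; s=monitor.get_state();T=s['eef_pos'];print(s['force'],s['moment'])
x0,y0=190,170;k=8
a=cv2.resize(im[y0:y0+72,x0:x0+80],None,fx=k,fy=k,interpolation=cv2.INTER_CUBIC)
# expected outline of upright jar with bottom at T_z-.0463
for b,c in((T[2]-.0463,(0,255,0)),(T[2]-.0463+.054,(0,0,255))):
    pts=[(proj(d,[T[0]+.016*np.cos(t),T[1]+.016*np.sin(t),b])-[x0,y0]+.5)*k for t in np.linspace(0,6.28,60)]
    cv2.polylines(a,[np.array(pts,int)],True,c,1)
cv2.imwrite('pics/s4c.png',a)
E
```

```text
t 6.3 yaw [ 1.7997e+02  1.0000e-02 -7.8780e+01] pos [ 0.6707 -0.0585  0.0941] rack [ -1.7 -95.8] w 0.0317 gf 15.0
slot-99 tool dxy cm [ 0.3 -0.2]
[-0.07377353  0.8097148  -1.36782764] [ 0.04809139 -0.03475992  0.02385968]
```

View pics/s4c.png

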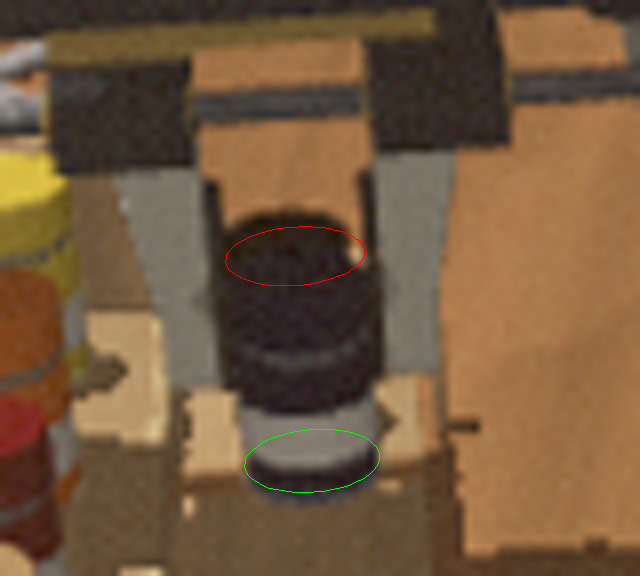

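Call:
servo_tool([
  {"angular": [0, 0, 0], "xyz": [0.3, -0.2, 0.6], "claw": 2.5},
  {"angular": [0, 0, 0], "xyz": [0, 0, 0.8], "claw": 2.5},
  {"angular": [0, 0, 0], "xyz": [0, 0, 0.4], "claw": 2.5},
  {"angular": [0, 0, 0], "xyz": [0, 0, 0.1], "claw": 2.5},
  {"angular": [0, 0, 0], "xyz": [0, 0, 0], "claw": 2.5},
  {"angular": [0, 0, 0], "xyz": [0, 0, 0], "claw": 2.5},
])

```text
t: 6.95
eef_pos: [0.6736, -0.061, 0.0757]
ee_rot: [-3.141, -0.0, -1.375]
force: [0.7, -0.6, -0.5]
width: 0.0312
gripper_force: 15.0
```

Call:
servo_tool([
  {"angular": [0, 0, 0], "xyz": [0, 0, 0.1], "claw": 2.5},
  {"angular": [0, 0, 0], "xyz": [0, 0, 0], "claw": 2.5},
])

```text
t: 7.15
eef_pos: [0.6735, -0.0609, 0.0747]
ee_rot: [-3.141, 0.0, -1.375]
force: [0.1, -0.5, -0.2]
width: 0.0319
gripper_force: 15.0
```

Call:
servo_tool([
  {"angular": [0, 0, 0], "xyz": [0, 0, 0.1], "claw": 2.5},
  {"angular": [0, 0, 0], "xyz": [0, 0, 0], "claw": 2.5},
])

```text
t: 7.35
eef_pos: [0.6734, -0.061, 0.0735]
ee_rot: [3.142, 0.0, -1.375]
force: [0.5, -1.0, -0.1]
width: 0.0318
gripper_force: 15.0
```

Call:
servo_tool([
  {"angular": [0, 0, 0], "xyz": [0, 0, 0.1], "claw": 2.5},
  {"angular": [0, 0, 0], "xyz": [0, 0, 0], "claw": 2.5},
])

```text
t: 7.55
eef_pos: [0.6735, -0.061, 0.0725]
ee_rot: [-3.142, -0.0, -1.375]
force: [-0.1, 0.4, -0.5]
width: 0.0315
gripper_force: 15.0
```

Call:
servo_tool([
  {"angular": [0, 0, 0], "xyz": [0, 0, 0.1], "claw": 2.5},
  {"angular": [0, 0, 0], "xyz": [0, 0, 0], "claw": 2.5},
])

```text
t: 7.75
eef_pos: [0.6736, -0.0609, 0.0724]
ee_rot: [-3.141, -0.0, -1.374]
force: [-2.2, 0.9, 6.0]
width: 0.0317
gripper_force: 15.0
```

Call:
servo_tool([
  {"angular": [0, 0, 0], "xyz": [0, 0, 0.1], "claw": 2.5},
  {"angular": [0, 0, 0], "xyz": [0, 0, 0], "claw": 2.5},
])

```text
t: 7.95
eef_pos: [0.6736, -0.061, 0.0724]
ee_rot: [-3.141, -0.0, -1.374]
force: [-4.9, 2.0, 12.4]
width: 0.0316
gripper_force: 15.0
```

Call:
servo_tool([
  {"angular": [0, 0, 0], "xyz": [0, 0, -0.2], "claw": 2.5},
  {"angular": [0, 0, 0], "xyz": [0, 0, 0], "claw": 3.4},
  {"angular": [0, 0, 0], "xyz": [0, 0, 0], "claw": 4.4},
  {"angular": [0, 0, 0], "xyz": [0, 0, 0], "claw": 4.4},
  {"angular": [0, 0, 0], "xyz": [0, 0, 0], "claw": 4.4},
  {"angular": [0, 0, 0], "xyz": [0, 0, -1], "claw": 4.4},
  {"angular": [0, 0, 0], "xyz": [0, 0, -2], "claw": 4.4},
  {"angular": [0, 0, 0], "xyz": [0, 0, -3], "claw": 4.4},
  {"angular": [0, 0, 0], "xyz": [0, 0, -3.5], "claw": 4.4},
  {"angular": [0, 0, 0], "xyz": [0, 0, 0], "claw": 4.4},
  {"angular": [0, 0, 0], "xyz": [0, 0, 0], "claw": 4.4},
])

```text
t: 9.05
eef_pos: [0.6741, -0.0609, 0.1696]
ee_rot: [-3.138, -0.0, -1.375]
force: [-0.4, -0.5, 0.1]
width: 0.0441
gripper_force: 0.0
```

```bash
python3 go.py pale; python3 - <<'E'
from loc import *
dd=grab('side','s5.png'); im=dd['color']
x0,y0,k=180,150,6
a=cv2.resize(im[y0:y0+95,x0:x0+110],None,fx=k,fy=k,interpolation=cv2.INTER_CUBIC)
c=o-.099*yd
for b,col in((.022,(0,255,0)),(.076,(0,0,255))):
    pts=[(proj(dd,[c[0]+.016*np.cos(t),c[1]+.016*np.sin(t),b])-[x0,y0]+.5)*k for t in np.linspace(0,6.28,60)]
    cv2.polylines(a,[np.array(pts,int)],True,col,1)
cv2.imwrite('pics/s5c.png',a)
E
```

```text
t 9.05 yaw [-179.82   -0.    -78.77] pos [ 0.6741 -0.0609  0.1696] rack [  1.3 -98.8] w 0.0441 gf 0.0
pale tool dxy cm [-14.7  21.1]
```

View pics/s5c.png

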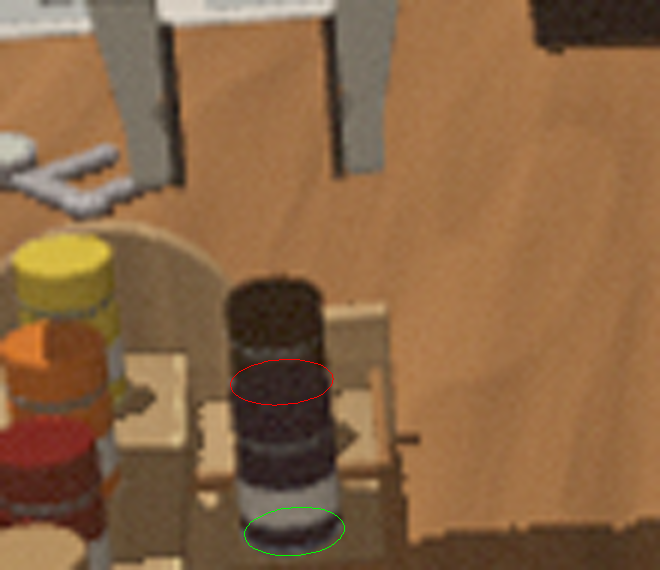

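Call:
servo_tool([
  {"angular": [0, 0, 0], "xyz": [-1.8, 2.6, 0], "claw": 7},
  {"angular": [0, 0, 0], "xyz": [-1.8, 2.6, 0], "claw": 7},
  {"angular": [0, 0, 0], "xyz": [-1.8, 2.6, 0], "claw": 7},
  {"angular": [0, 0, 0], "xyz": [-1.8, 2.6, 0], "claw": 7},
  {"angular": [0, 0, 0], "xyz": [-1.8, 2.6, 0], "claw": 7},
  {"angular": [0, 0, 0], "xyz": [-1.8, 2.6, 0], "claw": 7},
  {"angular": [0, 0, 0], "xyz": [-1.8, 2.6, 0], "claw": 7},
  {"angular": [0, 0, 0], "xyz": [-2.1, 2.9, 0], "claw": 7},
  {"angular": [0, 0, 0], "xyz": [0, 0, 0], "claw": 7},
  {"angular": [0, 0, 0], "xyz": [0, 0, 0], "claw": 7},
  {"angular": [0, 0, 0], "xyz": [0, 0, 0], "claw": 7},
])

```text
t: 10.2
eef_pos: [0.4384, 0.0421, 0.1674]
ee_rot: [3.141, -0.0, -1.375]
force: [-0.2, 0.1, -0.4]
width: 0.0699
gripper_force: 0.0
```

```bash
python3 go.py pale slot+99
```

```text
t 10.2 yaw [ 1.7999e+02 -1.0000e-02 -7.8760e+01] pos [0.4384 0.0421 0.1674] rack [-210.1   47.8] w 0.0699 gf 0.0
pale tool dxy cm [0. 0.]
slot+99 tool dxy cm [ -5.1 -21. ]
```

Call:
servo_tool([
  {"angular": [0, 0, 0], "xyz": [0, 0, 3], "claw": 7},
  {"angular": [0, 0, 0], "xyz": [0, 0, 3.5], "claw": 7},
  {"angular": [0, 0, 0], "xyz": [0, 0, 3], "claw": 7},
  {"angular": [0, 0, 0], "xyz": [0, 0, 1.5], "claw": 7},
  {"angular": [0, 0, 0], "xyz": [0, 0, 1], "claw": 7},
  {"angular": [0, 0, 0], "xyz": [0, 0, 0], "claw": 7},
  {"angular": [0, 0, 0], "xyz": [0, 0, 0], "claw": 2.5},
  {"angular": [0, 0, 0], "xyz": [0, 0, 0], "claw": 2.5},
  {"angular": [0, 0, 0], "xyz": [0, 0, 0], "claw": 2.5},
  {"angular": [0, 0, 0], "xyz": [0, 0, 0], "claw": 2.5},
  {"angular": [0, 0, 0], "xyz": [0, 0, 0], "claw": 2.5},
  {"angular": [0, 0, 0], "xyz": [0, 0, 0], "claw": 2.5},
], force=15)

```text
t: 11.4
eef_pos: [0.4382, 0.0423, 0.0479]
ee_rot: [-3.141, 0.0, -1.375]
force: [0.0, 0.2, 3.6]
width: 0.0314
gripper_force: 15.0
```

Call:
servo_tool([
  {"angular": [0, 0, 0], "xyz": [0, 0, -1.5], "claw": 2.5},
  {"angular": [0, 0, 0], "xyz": [0, 0, -3], "claw": 2.5},
  {"angular": [0, 0, 0], "xyz": [0, 0, -3], "claw": 2.5},
  {"angular": [0, 0, 0], "xyz": [0, 0, -1.5], "claw": 2.5},
  {"angular": [0, 0, 0], "xyz": [-0.5, -2, 0], "claw": 2.5},
  {"angular": [0, 0, 0], "xyz": [-0.6, -2.5, 0], "claw": 2.5},
  {"angular": [0, 0, 0], "xyz": [-0.6, -2.5, 0], "claw": 2.5},
  {"angular": [0, 0, 0], "xyz": [-0.6, -2.5, 0], "claw": 2.5},
  {"angular": [0, 0, 0], "xyz": [-0.6, -2.5, 0], "claw": 2.5},
  {"angular": [0, 0, 0], "xyz": [-0.6, -2.5, 0], "claw": 2.5},
  {"angular": [0, 0, 0], "xyz": [-0.6, -2.5, 0], "claw": 2.5},
  {"angular": [0, 0, 0], "xyz": [-0.6, -2.5, 0], "claw": 2.5},
  {"angular": [0, 0, 0], "xyz": [-0.4, -1.5, 0], "claw": 2.5},
  {"angular": [0, 0, 0], "xyz": [0, 0, 0], "claw": 2.5},
  {"angular": [0, 0, 0], "xyz": [0, 0, 0], "claw": 2.5},
  {"angular": [0, 0, 0], "xyz": [0, 0, 0], "claw": 2.5},
])

```text
t: 13.0
eef_pos: [0.6331, 0.1326, 0.1374]
ee_rot: [3.141, -0.0, -1.375]
force: [0.1, -0.4, -0.5]
width: 0.0317
gripper_force: 15.0
```

```bash
python3 go.py slot+99
```

```text
t 13.0 yaw [179.95  -0.   -78.78] pos [0.6331 0.1326 0.1374] rack [-1.6 99. ] w 0.0317 gf 15.0
slot+99 tool dxy cm [-0.  -0.2]
```

Call:
servo_tool([
  {"angular": [0, 0, 0], "xyz": [0, -0.2, 1.5], "claw": 2.5},
  {"angular": [0, 0, 0], "xyz": [0, 0, 2], "claw": 2.5},
  {"angular": [0, 0, 0], "xyz": [0, 0, 1.5], "claw": 2.5},
  {"angular": [0, 0, 0], "xyz": [0, 0, 0.8], "claw": 2.5},
  {"angular": [0, 0, 0], "xyz": [0, 0, 0.4], "claw": 2.5},
  {"angular": [0, 0, 0], "xyz": [0, 0, 0.2], "claw": 2.5},
  {"angular": [0, 0, 0], "xyz": [0, 0, 0.1], "claw": 2.5},
  {"angular": [0, 0, 0], "xyz": [0, 0, 0], "claw": 2.5},
  {"angular": [0, 0, 0], "xyz": [0, 0, 0], "claw": 2.5},
])

```text
t: 13.9
eef_pos: [0.6362, 0.1335, 0.0731]
ee_rot: [-3.141, 0.0, -1.375]
force: [-0.5, 0.1, -1.5]
width: 0.0317
gripper_force: 15.0
```

Call:
servo_tool([
  {"angular": [0, 0, 0], "xyz": [0, 0, 0.1], "claw": 2.5},
  {"angular": [0, 0, 0], "xyz": [0, 0, 0], "claw": 2.5},
])

```text
t: 14.1
eef_pos: [0.6359, 0.1334, 0.0717]
ee_rot: [-3.141, 0.0, -1.375]
force: [0.1, -0.9, -1.8]
width: 0.0315
gripper_force: 15.0
```

Call:
servo_tool([
  {"angular": [0, 0, 0], "xyz": [0, 0, 0.1], "claw": 2.5},
  {"angular": [0, 0, 0], "xyz": [0, 0, 0], "claw": 2.5},
])

```text
t: 14.3
eef_pos: [0.6358, 0.1334, 0.0704]
ee_rot: [3.141, -0.0, -1.375]
force: [0.1, -0.0, -0.4]
width: 0.0318
gripper_force: 15.0
```

Call:
servo_tool([
  {"angular": [0, 0, 0], "xyz": [0, 0, 0.1], "claw": 2.5},
  {"angular": [0, 0, 0], "xyz": [0, 0, 0], "claw": 2.5},
])

```text
t: 14.5
eef_pos: [0.636, 0.1334, 0.07]
ee_rot: [-3.141, -0.0, -1.375]
force: [-1.1, 0.1, 3.5]
width: 0.0315
gripper_force: 15.0
```

Call:
servo_tool([
  {"angular": [0, 0, 0], "xyz": [0, 0, 0], "claw": 3.4},
  {"angular": [0, 0, 0], "xyz": [0, 0, 0], "claw": 4.4},
  {"angular": [0, 0, 0], "xyz": [0, 0, 0], "claw": 4.4},
  {"angular": [0, 0, 0], "xyz": [0, 0, 0], "claw": 4.4},
  {"angular": [0, 0, 0], "xyz": [0, 0, -1], "claw": 4.4},
  {"angular": [0, 0, 0], "xyz": [0, 0, -2.2], "claw": 4.4},
  {"angular": [0, 0, 0], "xyz": [0, 0, -3], "claw": 4.4},
  {"angular": [0, 0, 0], "xyz": [0, 0, -3.5], "claw": 4.4},
  {"angular": [0, 0, 0], "xyz": [1.8, 2.7, 0], "claw": 7},
  {"angular": [0, 0, 0], "xyz": [1.8, 2.7, 0], "claw": 7},
  {"angular": [0, 0, 0], "xyz": [1.8, 2.7, 0], "claw": 7},
  {"angular": [0, 0, 0], "xyz": [1.8, 2.7, 0], "claw": 7},
  {"angular": [0, 0, 0], "xyz": [1.8, 2.7, 0], "claw": 7},
  {"angular": [0, 0, 0], "xyz": [1.8, 2.7, 0], "claw": 7},
  {"angular": [0, 0, 0], "xyz": [1.8, 2.7, 0], "claw": 7},
  {"angular": [0, 0, 0], "xyz": [1.9, 2.4, 0], "claw": 7},
  {"angular": [0, 0, 0], "xyz": [0, 0, 0], "claw": 7},
  {"angular": [0, 0, 0], "xyz": [0, 0, 0], "claw": 7},
  {"angular": [0, 0, 0], "xyz": [0, 0, 0], "claw": 7},
])

```text
t: 16.4
eef_pos: [0.456, -0.05, 0.1672]
ee_rot: [-3.14, -0.0, -1.375]
force: [0.1, -0.2, -0.9]
width: 0.0699
gripper_force: 0.0
```

```bash
python3 go.py sky slot+33
```

```text
t 16.4 yaw [-179.92   -0.    -78.76] pos [ 0.456  -0.05    0.1672] rack [-210.6  -45.9] w 0.0699 gf 0.0
sky tool dxy cm [-0. -0.]
slot+33 tool dxy cm [ -7.9 -21.1]
```

Call:
servo_tool([
  {"angular": [0, 0, 0], "xyz": [0, 0, 3], "claw": 7},
  {"angular": [0, 0, 0], "xyz": [0, 0, 3.5], "claw": 7},
  {"angular": [0, 0, 0], "xyz": [0, 0, 3], "claw": 7},
  {"angular": [0, 0, 0], "xyz": [0, 0, 1.5], "claw": 7},
  {"angular": [0, 0, 0], "xyz": [0, 0, 1], "claw": 7},
  {"angular": [0, 0, 0], "xyz": [0, 0, 0], "claw": 7},
  {"angular": [0, 0, 0], "xyz": [0, 0, 0], "claw": 2.5},
  {"angular": [0, 0, 0], "xyz": [0, 0, 0], "claw": 2.5},
  {"angular": [0, 0, 0], "xyz": [0, 0, 0], "claw": 2.5},
  {"angular": [0, 0, 0], "xyz": [0, 0, 0], "claw": 2.5},
  {"angular": [0, 0, 0], "xyz": [0, 0, 0], "claw": 2.5},
  {"angular": [0, 0, 0], "xyz": [0, 0, 0], "claw": 2.5},
])

```text
t: 17.6
eef_pos: [0.4555, -0.0502, 0.0469]
ee_rot: [-3.141, 0.0, -1.375]
force: [-1.3, 0.4, 3.3]
width: 0.0315
gripper_force: 15.0
```

Call:
servo_tool([
  {"angular": [0, 0, 0], "xyz": [0, 0, -1.5], "claw": 2.5},
  {"angular": [0, 0, 0], "xyz": [0, 0, -3], "claw": 2.5},
  {"angular": [0, 0, 0], "xyz": [0, 0, -3], "claw": 2.5},
  {"angular": [0, 0, 0], "xyz": [0, 0, -1.5], "claw": 2.5},
  {"angular": [0, 0, 0], "xyz": [-0.8, -2, 0], "claw": 2.5},
  {"angular": [0, 0, 0], "xyz": [-0.9, -2.5, 0], "claw": 2.5},
  {"angular": [0, 0, 0], "xyz": [-0.9, -2.5, 0], "claw": 2.5},
  {"angular": [0, 0, 0], "xyz": [-0.9, -2.5, 0], "claw": 2.5},
  {"angular": [0, 0, 0], "xyz": [-0.9, -2.5, 0], "claw": 2.5},
  {"angular": [0, 0, 0], "xyz": [-0.9, -2.5, 0], "claw": 2.5},
  {"angular": [0, 0, 0], "xyz": [-0.9, -2.5, 0], "claw": 2.5},
  {"angular": [0, 0, 0], "xyz": [-0.9, -2.5, 0], "claw": 2.5},
  {"angular": [0, 0, 0], "xyz": [-0.8, -1.6, 0], "claw": 2.5},
  {"angular": [0, 0, 0], "xyz": [0, 0, 0], "claw": 2.5},
  {"angular": [0, 0, 0], "xyz": [0, 0, 0], "claw": 2.5},
  {"angular": [0, 0, 0], "xyz": [0, 0, 0], "claw": 2.5},
])

```text
t: 19.2
eef_pos: [0.646, 0.0678, 0.1363]
ee_rot: [3.141, -0.0, -1.375]
force: [0.6, -0.4, -0.6]
width: 0.0314
gripper_force: 15.0
```

```bash
python3 go.py slot+33
```

```text
t 19.2 yaw [179.95  -0.   -78.79] pos [0.646  0.0678 0.1363] rack [-1.4 32.9] w 0.0314 gf 15.0
slot+33 tool dxy cm [-0.  -0.1]
```

Call:
servo_tool([
  {"angular": [0, 0, 0], "xyz": [0, -0.1, 1.5], "claw": 2.5},
  {"angular": [0, 0, 0], "xyz": [0, 0, 2], "claw": 2.5},
  {"angular": [0, 0, 0], "xyz": [0, 0, 1.5], "claw": 2.5},
  {"angular": [0, 0, 0], "xyz": [0, 0, 0.8], "claw": 2.5},
  {"angular": [0, 0, 0], "xyz": [0, 0, 0.4], "claw": 2.5},
  {"angular": [0, 0, 0], "xyz": [0, 0, 0.2], "claw": 2.5},
  {"angular": [0, 0, 0], "xyz": [0, 0, 0.1], "claw": 2.5},
  {"angular": [0, 0, 0], "xyz": [0, 0, 0.1], "claw": 2.5},
  {"angular": [0, 0, 0], "xyz": [0, 0, 0], "claw": 2.5},
  {"angular": [0, 0, 0], "xyz": [0, 0, 0], "claw": 2.5},
])

```text
t: 20.2
eef_pos: [0.6479, 0.0685, 0.071]
ee_rot: [-3.141, 0.0, -1.375]
force: [-0.6, -1.0, 0.2]
width: 0.0317
gripper_force: 15.0
```

Call:
servo_tool([
  {"angular": [0, 0, 0], "xyz": [0, 0, 0.1], "claw": 2.5},
  {"angular": [0, 0, 0], "xyz": [0, 0, 0], "claw": 2.5},
])

```text
t: 20.4
eef_pos: [0.6478, 0.0685, 0.0696]
ee_rot: [-3.142, 0.0, -1.375]
force: [0.1, -0.1, -0.2]
width: 0.0312
gripper_force: 15.0
```

```bash
python3 go.py mid
```

```text
t 20.4 yaw [-180.      0.    -78.77] pos [0.6478 0.0685 0.0696] rack [ 0.4 33.2] w 0.0312 gf 15.0
mid tool dxy cm [22.  22.1]
```

Call:
servo_tool([
  {"angular": [0, 0, 0], "xyz": [0, 0, 0.1], "claw": 2.5},
  {"angular": [0, 0, 0], "xyz": [0, 0, 0], "claw": 3.4},
  {"angular": [0, 0, 0], "xyz": [0, 0, 0], "claw": 4.4},
  {"angular": [0, 0, 0], "xyz": [0, 0, 0], "claw": 4.4},
  {"angular": [0, 0, 0], "xyz": [0, 0, 0], "claw": 4.4},
  {"angular": [0, 0, 0], "xyz": [0, 0, -1], "claw": 4.4},
  {"angular": [0, 0, 0], "xyz": [0, 0, -2.3], "claw": 4.4},
  {"angular": [0, 0, 0], "xyz": [0, 0, -3], "claw": 4.4},
  {"angular": [0, 0, 0], "xyz": [0, 0, -3.5], "claw": 4.4},
  {"angular": [0, 0, 0], "xyz": [2.5, 2.5, 0], "claw": 7},
  {"angular": [0, 0, 0], "xyz": [2.5, 2.5, 0], "claw": 7},
  {"angular": [0, 0, 0], "xyz": [2.5, 2.5, 0], "claw": 7},
  {"angular": [0, 0, 0], "xyz": [2.5, 2.5, 0], "claw": 7},
  {"angular": [0, 0, 0], "xyz": [2.5, 2.5, 0], "claw": 7},
  {"angular": [0, 0, 0], "xyz": [2.5, 2.5, 0], "claw": 7},
  {"angular": [0, 0, 0], "xyz": [2.5, 2.5, 0], "claw": 7},
  {"angular": [0, 0, 0], "xyz": [2.5, 2.5, 0], "claw": 7},
  {"angular": [0, 0, 0], "xyz": [2, 2.1, 0], "claw": 7},
  {"angular": [0, 0, 0], "xyz": [0, 0, 0], "claw": 7},
  {"angular": [0, 0, 0], "xyz": [0, 0, 0], "claw": 7},
])

```text
t: 22.4
eef_pos: [0.4739, -0.1909, 0.1674]
ee_rot: [-3.14, -0.0, -1.376]
force: [0.7, 0.7, -0.3]
width: 0.0697
gripper_force: 0.0
```

```bash
python3 go.py mid slot-33
```

```text
t 22.4 yaw [-1.7992e+02 -2.0000e-02 -7.8850e+01] pos [ 0.4739 -0.1909  0.1674] rack [-220.4 -187.6] w 0.0697 gf 0.0
mid tool dxy cm [-0.  0.]
slot-33 tool dxy cm [-15.5 -22. ]
```

Call:
servo_tool([
  {"angular": [0, 0, 0], "xyz": [0, 0, 3], "claw": 6},
  {"angular": [0, 0, 0], "xyz": [0, 0, 3.5], "claw": 6},
  {"angular": [0, 0, 0], "xyz": [0, 0, 3], "claw": 6},
  {"angular": [0, 0, 0], "xyz": [0, 0, 1.5], "claw": 6},
  {"angular": [0, 0, 0], "xyz": [0, 0, 1], "claw": 6},
  {"angular": [0, 0, 0], "xyz": [0, 0, 0], "claw": 6},
  {"angular": [0, 0, 0], "xyz": [0, 0, 0], "claw": 2.5},
  {"angular": [0, 0, 0], "xyz": [0, 0, 0], "claw": 2.5},
  {"angular": [0, 0, 0], "xyz": [0, 0, 0], "claw": 2.5},
  {"angular": [0, 0, 0], "xyz": [0, 0, 0], "claw": 2.5},
  {"angular": [0, 0, 0], "xyz": [0, 0, 0], "claw": 2.5},
  {"angular": [0, 0, 0], "xyz": [0, 0, 0], "claw": 2.5},
])

```text
t: 23.6
eef_pos: [0.4743, -0.1904, 0.0472]
ee_rot: [-3.141, -0.0, -1.375]
force: [-0.1, 1.2, 5.7]
width: 0.0315
gripper_force: 15.0
```

Call:
servo_tool([
  {"angular": [0, 0, 0], "xyz": [0, 0, -1.5], "claw": 2.5},
  {"angular": [0, 0, 0], "xyz": [0, 0, -3], "claw": 2.5},
  {"angular": [0, 0, 0], "xyz": [0, 0, -3], "claw": 2.5},
  {"angular": [0, 0, 0], "xyz": [0, 0, -1.5], "claw": 2.5},
  {"angular": [0, 0, 0], "xyz": [-1.5, -2, 0], "claw": 2.5},
  {"angular": [0, 0, 0], "xyz": [-1.8, -2.6, 0], "claw": 2.5},
  {"angular": [0, 0, 0], "xyz": [-1.8, -2.6, 0], "claw": 2.5},
  {"angular": [0, 0, 0], "xyz": [-1.8, -2.6, 0], "claw": 2.5},
  {"angular": [0, 0, 0], "xyz": [-1.8, -2.6, 0], "claw": 2.5},
  {"angular": [0, 0, 0], "xyz": [-1.8, -2.6, 0], "claw": 2.5},
  {"angular": [0, 0, 0], "xyz": [-1.8, -2.6, 0], "claw": 2.5},
  {"angular": [0, 0, 0], "xyz": [-1.8, -2.6, 0], "claw": 2.5},
  {"angular": [0, 0, 0], "xyz": [-1.4, -1.9, 0], "claw": 2.5},
  {"angular": [0, 0, 0], "xyz": [0, 0, 0], "claw": 2.5},
  {"angular": [0, 0, 0], "xyz": [0, 0, 0], "claw": 2.5},
  {"angular": [0, 0, 0], "xyz": [0, 0, 0], "claw": 2.5},
])

```text
t: 25.2
eef_pos: [0.6596, 0.0042, 0.1362]
ee_rot: [3.141, 0.0, -1.375]
force: [0.1, -0.2, -0.8]
width: 0.0317
gripper_force: 15.0
```

```bash
python3 go.py slot-33
```

```text
t 25.2 yaw [179.94   0.   -78.8 ] pos [0.6596 0.0042 0.1362] rack [ -0.4 -32.2] w 0.0317 gf 15.0
slot-33 tool dxy cm [ 0.1 -0. ]
```

Call:
servo_tool([
  {"angular": [0, 0, 0], "xyz": [0.1, 0, 1.5], "claw": 2.5},
  {"angular": [0, 0, 0], "xyz": [0, 0, 2], "claw": 2.5},
  {"angular": [0, 0, 0], "xyz": [0, 0, 1.5], "claw": 2.5},
  {"angular": [0, 0, 0], "xyz": [0, 0, 0.8], "claw": 2.5},
  {"angular": [0, 0, 0], "xyz": [0, 0, 0.4], "claw": 2.5},
  {"angular": [0, 0, 0], "xyz": [0, 0, 0.2], "claw": 2.5},
  {"angular": [0, 0, 0], "xyz": [0, 0, 0.1], "claw": 2.5},
  {"angular": [0, 0, 0], "xyz": [0, 0, 0.1], "claw": 2.5},
  {"angular": [0, 0, 0], "xyz": [0, 0, 0], "claw": 2.5},
  {"angular": [0, 0, 0], "xyz": [0, 0, 0], "claw": 2.5},
])

```text
t: 26.2
eef_pos: [0.6608, 0.0038, 0.071]
ee_rot: [-3.141, 0.0, -1.375]
force: [-0.1, -0.0, -0.7]
width: 0.0318
gripper_force: 15.0
```

Call:
servo_tool([
  {"angular": [0, 0, 0], "xyz": [0, 0, 0.1], "claw": 2.5},
  {"angular": [0, 0, 0], "xyz": [0, 0, 0], "claw": 2.5},
])

```text
t: 26.4
eef_pos: [0.6606, 0.0038, 0.0696]
ee_rot: [-3.142, 0.0, -1.375]
force: [0.4, -0.4, -1.4]
width: 0.0315
gripper_force: 15.0
```

Call:
servo_tool([
  {"angular": [0, 0, 0], "xyz": [0, 0, 0.1], "claw": 2.5},
  {"angular": [0, 0, 0], "xyz": [0, 0, 0], "claw": 3.4},
  {"angular": [0, 0, 0], "xyz": [0, 0, 0], "claw": 4.4},
  {"angular": [0, 0, 0], "xyz": [0, 0, 0], "claw": 4.4},
  {"angular": [0, 0, 0], "xyz": [0, 0, 0], "claw": 4.4},
  {"angular": [0, 0, 0], "xyz": [0, 0, -1], "claw": 4.4},
  {"angular": [0, 0, 0], "xyz": [0, 0, -2.3], "claw": 4.4},
  {"angular": [0, 0, 0], "xyz": [0, 0, -3.5], "claw": 4.4},
  {"angular": [0, 0, 0], "xyz": [0, 0, -4], "claw": 4.4},
  {"angular": [0, 0, 0], "xyz": [0, 0, -4], "claw": 4.4},
  {"angular": [0, 0, 0], "xyz": [3, 2, 0], "claw": 4.4},
  {"angular": [0, 0, 0], "xyz": [3, 2, 0], "claw": 4.4},
  {"angular": [0, 0, 0], "xyz": [3, 2, 0], "claw": 4.4},
  {"angular": [0, 0, 0], "xyz": [3, 2, 0], "claw": 4.4},
  {"angular": [0, 0, 0], "xyz": [3, 2, 0], "claw": 4.4},
  {"angular": [0, 0, 0], "xyz": [3, 2, 0], "claw": 4.4},
  {"angular": [0, 0, 0], "xyz": [3, 2, 0], "claw": 4.4},
  {"angular": [0, 0, 0], "xyz": [3, 2, 0], "claw": 4.4},
  {"angular": [0, 0, 0], "xyz": [0, 0, 0], "claw": 4.4},
  {"angular": [0, 0, 0], "xyz": [0, 0, 0], "claw": 4.4},
])

```text
t: 28.4
eef_pos: [0.5501, -0.2637, 0.2173]
ee_rot: [-3.141, -0.0, -1.377]
force: [-0.1, 0.4, 1.2]
width: 0.0442
gripper_force: 0.0
```

```bash
python3 - <<'E'
from h import *
a=grab('side','s6.png')['color'][140:360,150:410]; b=grab('top','t6.png')['color'][110:330,170:430]
cv2.imwrite('pics/f.png',np.hstack([cv2.resize(x,(400,338),interpolation=cv2.INTER_CUBIC) for x in(a,b)]))
E
```

```text
(no output)
```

View pics/f.png

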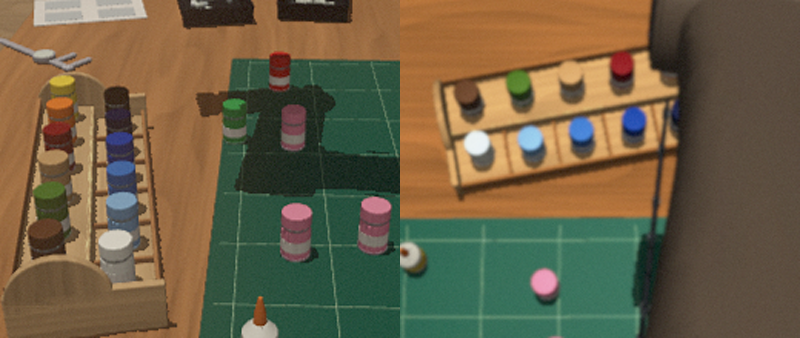

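The side view shows the row white, pale, sky, mid, navy, black with every jar upright. In the top view the caps at (530,140), (581,132) and (633,122) are centred in their compartments; the arm hides most of the navy jar there.

```bash
python3 -c "
from station import order
print(order.job_done())"
```

```text
the job is handed in; nothing more can be done
None
```

The four blue jars stand upright in the front step, running pale, sky, mid, navy from the white jar to the black one, and the job is handed in at about 28 s; no verdict came back.

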